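Hang the rinsed treat beaker in the push-to-open drying case

TASK

Press the wooden flap of the white drying case down until its touch latch clicks, then keep it under your fingers as it springs up so that it rises slowly and never flies open, until it stands fully open. Then take the orange beaker, mouth down as it stands, and lower it (do not drop it) onto the empty slanted peg in the case until it is fully seated, and let go. Leave the flap open, and leave the green beaker, the jar and the tin where they are.

Things in the scene. Friction and masses are not known exactly. Their poses are not given: they have to be found in the camera images.
- case: white drying case on the counter, open box 240 (x) by 340 (y) by 124 mm high, walls and floor 10 mm thick, fixed. Origin at the centre of its underside; its x axis points away from the robot towards the hinge of the flap, z up. Inside are two slanted pegs side by side in y, one empty and one with the green beaker; which side is which changes
- flap (a joint): angle of the wooden flap over the case (240 mm from hinge to free edge, 340 wide, 12 thick, 0.4 kg), hinged at the case's far (+x) top edge; its free edge, nearer the robot, rises like a chest lid's, the upper face turning away from the robot. 0 = latched shut, level; -0.034 rad = pressed to its hard stop; 1.5 = fully open, nearly upright, at its stop, where its spring holds it
- flap_press (a point): round dark mark (28 mm) on the flap's upper face, 25 mm in from the middle of the free edge, 215 mm from the hinge axis: press here. It moves with the flap; z = outward normal of the upper face. Pressing it down about 6 mm (4 to 7 N, then the hard stop) frees the touch latch for good; from then on the flap rises as soon as nothing holds it down
- flap_hinge (a point): middle of the hinge axis, along the case's y, half-way through the flap's thickness (upper face 6 mm above it when shut); axes as the case's. Once unlatched a spring throws the flap up (2 to 3 N at the free edge at first, less as it opens), at over 3 rad/s if nothing holds it back; beyond about 1 rad its damped hinge lets it drift fully open slowly by itself
- cup_mid (a point): the orange plastic beaker to hang: cylinder 60 mm across, 78 mm high, wall 3 mm, closed end 5 mm thick, 90 g, standing mouth down on a black mat. This point is its centre, half-way up on the axis; z points to its closed end (up at the start)
- cup_in (a point): centre of the orange beaker's inner bottom: on the axis, 34 mm from the centre towards the closed end, 73 mm from the mouth
- peg: the empty blue draining peg in the case: round rod 30 mm across with a domed end, leaning 22 degrees (0.384 rad) from vertical towards the robot. Origin at its foot, on the case floor (10 mm above the counter); z runs along the peg to its tip, 100 mm from the origin; its y axis is the case's y. A beaker hung on it rests with its inner bottom on the tip, its closed end then just below the level of the rim of the case
- peg_tip (a point): tip of the empty peg
- mat: square black rubber mat, 140 mm wide, 6 mm thick, fixed, that the orange beaker stands on; origin at the centre of its underside
- green_cup_mid (a point): centre of the green beaker, the same size as the orange one, that already hangs on the other peg 140 mm away: leave it alone
- jar: treat jar, 80 mm across, 120 mm high, standing beyond the mat; origin at the centre of its underside; leave it alone
- tin: tin with a green band, 80 mm across, 110 mm high, standing to the right of the case; origin at the centre of its underside; leave it alone
Things that resemble listed ones, but are neither listed nor needed, are in the scene too. Of the things that look like the part that bears cup_mid, the largest one is meant.

How it is judged:
By the outcome, as a careful person would: the job done as asked, in the order asked, and still so for the second after the job is handed in, with the robot touching nothing.
It also fails if it takes over 69 s, if anything falls off the work surface, if the arm or the gripper's body presses on something with over 40 N, if the wrist force passes 120 N, or if a joint passes its speed limit or range.

ROBOT

A 6-joint arm with a two-finger parallel gripper is mounted at the origin on the work surface. World frame = base frame: x ahead of the robot, y to its left, z up, the work surface at z = 0. Lengths are in mm, angles in rad, forces in N, time in s.
With the tool pointing down it reaches from about 400 to 925 mm from the base axis. Payload 12.5 kg.
Tool frame: the origin (TCP) lies at the very end of the fingers, on their centre line; the grasp point (between the pads) lies 19 mm behind it; z points along the fingers, y is the line along which they close (so a half turn about z gives the same grasp; the last joint's range is limited). The gripper opens to 95 mm and grips with 3 to 60 N. Pads are 20 mm wide; open, the fingers measure 119 mm over their backs; the gripper's body (75 mm by 180 mm) begins 59 mm behind the grasp point.
Start: joints at [-1.255, 0.491, 1.559, -0, 1.092, -0.106], TCP at [255.901, -570.229, 214.661] pointing down, gripper open.
Joint ranges: [-3.1, 3.1], [-0.84, 2.19], [0.05, 2.79], [-1.13, 4.28], [0.06, 2.93], [-2.69, 2.69]. Speed limits (rad/s): [2.22, 2.22, 2.79, 3.14, 3.14, 3.14].

INTERFACE

Orientations are given as [roll, pitch, yaw] about the fixed x, y, z axes, in that order (R = Rz(yaw) Ry(pitch) Rx(roll)).
In Python, from cell import state, imaging, env, spot_in, mark_of gives the robot as it stands. The module is installed in compiled form; this text tells all that it offers.
- The arm moves only by the tool step_arm, never from a script. Its argument "increments" is a list of rows, each an object with "slide": the shift along the tool's x, y, z in m, a list of three; "roll": the turn about the tool's z in rad. A call has 1 to 5 rows; each row is the pose to reach, as a shift and turn from the pose commanded when the call began, along the tool's axes at that moment; what a row does not reach only later rows make up. A row lasts 1/8 s, in which the tool goes at most 62.5 mm and 10.7 degrees, less where a joint would pass 70% of its speed; a pose out of reach is approached as far as the arm can. A call with a gripper value outside its range is refused whole. "fingers" is the opening, from 0 (shut) to 1 (fully open), set as the call begins (left out, the last holds). The fingers move at their own pace and stop on an object; the grip force is fixed at half the most. Time passes only in rows, so rows that repeat a pose let the fingers close. It gives the time, the measured TCP pose, the force, the opening and the grip force at its end, in the units of the state.
- state(): the state, without advancing time (a new reading comes with each control period).
- imaging.read_camera(name): name is "scene" or "top"; returns a dict with "color" (384x512x3 uint8, red, green, blue), "z_map" (384x512 float32, mm along the optical axis (not along the pixel's ray), 0 where there is no reading), "intrinsics" (3x3 intrinsics, pixels), "camera_from_world" (4x4, takes a point from world to camera coordinates). Camera axes: x right, y up, looking along -z (the intrinsics and any distortion apply to the point x, -y, -z); pixel columns grow to the right and rows downward; lengths in mm; the calibration is good to about 2 mm. A picture is of the moment at which its call begins.
- env.job_done(): hands the job in; it is judged then, once.
Trained networks look in the newest picture that a camera, given by its name, has taken for a name from the list of things; names that differ only in an ending like _2 or _b are one class to them, and where a whole thing is asked for, a point or a joint stands for the part that bears it (a point fixed in the world has none). Each returns a list of dicts, best first, with "confidence" (0 to 1); they miss things now and then, are a little off and sometimes report something else, mostly with a low value. They report only what shows in the picture. A call takes as long as a camera call. They do not tell look-alikes from the thing itself.
- spot_in(camera, target): "bbox" ([left, top, right, bottom] in pixels, round what is visible of it).
- mark_of(camera, target): "uv" ([column, row] in pixels: a listed point, or the origin of a listed thing).
The state is a dict: "t": time; "joints": joint angles; "qvel": joint speeds; "tau": joint torques, N m; "eef_pos": TCP position; "tcp_rot": TCP orientation; "ft_force": force on the tool from outside, world axes, zero at the start; "moment": the same for the moment, N m; "opening": opening from 0.0 (shut) to 1.0 (fully open); "grip_force": force on a finger pad.
Only numpy, scipy, OpenCV 4.12 (cv2) and the standard library are available. Lean on these libraries where they do the work, as an engineer would, in place of code of your own. Each camera call takes 0.05 s, during which the arm holds its last target. There are 200 camera calls.

## Working session

There is one attempt and no reset: what is moved stays moved. The work goes in short steps, Python scripts to look and compute and a tool call to move; the robot and the scene stay as the last step left them, time stands still between calls to the robot, and variables do not carry over. Pictures are saved under pics/ and viewed, at most 10 in all, crops included, and the job is handed in when it is done.

Besides the shell and the picture viewer there is one more tool, called as name([rows], argument=value, ...), one row to a line, values as JSON. step_arm: Moves the arm, as the interface text tells. Its arguments: {"type":"object","properties":{"increments":{"type":"array"},"fingers":{"type":"number"}},"required":["increments"]}

```bash
mkdir -p pics; cat > h.py <<'E'
import numpy as np, cv2
from cell import state, imaging, env, spot_in, mark_of
def unproj(c,uv,z=None,plane=None):
    K=c["intrinsics"];T=np.linalg.inv(c["camera_from_world"])
    d=np.array([(uv[0]-K[0,2])/K[0,0],-(uv[1]-K[1,2])/K[1,1],-1.])
    o=T[:3,3];w=T[:3,:3]@d
    s=(plane-o[2])/w[2] if plane is not None else z
    return o+s*w
def cloud(c):
    K=c["intrinsics"];T=np.linalg.inv(c["camera_from_world"]);Z=c["z_map"]
    v,u=np.mgrid[:384,:512]
    P=np.stack([(u-K[0,2])/K[0,0]*Z,-(v-K[1,2])/K[1,1]*Z,-Z],-1)
    P=P@T[:3,:3].T+T[:3,3];P[Z==0]=np.nan
    return P
def save(c,n): cv2.imwrite("pics/"+n,cv2.cvtColor(c["color"],cv2.COLOR_RGB2BGR))
E
cat > a.py <<'E'
from h import *
print(state())
im=[]
for n in("scene","top"):
    c=imaging.read_camera(n);im.append(c["color"]);P=cloud(c)
    print(n,np.linalg.inv(c["camera_from_world"])[:3,3].round())
    for t in("case","flap","flap_press","flap_hinge","cup_mid","peg_tip","mat","green_cup_mid","jar","tin"):
        for r in mark_of(n,t)[:3]:
            u,v=np.array(r["uv"]).round().astype(int)
            print(t,round(r["confidence"],2),(u,v),P[v,u].round(1) if 0<=u<512 and 0<=v<384 else'')
    for r in spot_in(n,"cup_mid")+spot_in(n,"flap")[:2]: print("box",round(r["confidence"],2),np.round(r["bbox"]))
cv2.imwrite("pics/a.png",cv2.cvtColor(cv2.resize(np.vstack(im),(400*1,600)),cv2.COLOR_RGB2BGR))
E
python3 a.py
```

```text
{'t': 0.0, 'joints': array([-1.25459270e+00,  4.91571531e-01,  1.55946115e+00, -1.44748337e-05,
        1.09167800e+00, -1.05589394e-01]), 'qvel': array([ 4.77357555e-04, -5.14960955e-04, -1.23390968e-05,  5.75260878e-04,
        1.11243244e-03,  2.46377905e-04]), 'tau': array([-1.55946823e-04, -6.12650084e+01, -2.58183521e+01,  6.92353863e-02,
        4.81873623e-02, -1.11939901e-04]), 'eef_pos': array([ 255.82036557, -569.97886602,  214.05027715]), 'tcp_rot': array([-3.14047950e+00, -1.05066142e-04,  4.21799639e-01]), 'ft_force': array([-0.05290123,  0.32219669,  0.02399872]), 'moment': array([-0.00059666, -0.00202663,  0.0231426 ]), 'grip_force': 0.0, 'opening': 1.0019017836148971}
scene [ 942. -584. 1199.]
case 0.95 (np.int64(235), np.int64(230)) [ 636.2 -218.9  145.6]Traceback (most recent call last):
  File "a.py", line 8, in <module>
    for r in mark_of(n,t)[:3]:
             ~~~~~~~^^^^^
ValueError: it knows: case, cup_in, cup_mid, flap_hinge, flap_press, green_cup_mid, jar, mat, peg, peg_tip, tin
```

```bash
sed -i 's/"flap",//; s/+spot_in(n,"flap")\[:2\]//' a.py; sed -i 's/cv2.resize(np.vstack(im),(400\*1,600))/cv2.resize(np.hstack(im),(800,300))/' a.py; python3 a.py | tail -n +9
```

```text
cup_mid 0.79 (np.int64(262), np.int64(145)) [502.  135.7  62.4]
cup_mid 0.57 (np.int64(303), np.int64(105)) [523.1 395.8  45.6]
cup_mid 0.53 (np.int64(283), np.int64(119)) [507.9 267.8  78.6]
mat 0.92 (np.int64(282), np.int64(130)) [514.8 255.3  32.2]
mat 0.71 (np.int64(268), np.int64(224)) [ 706.3 -149.2  146.2]
jar 0.79 (np.int64(320), np.int64(169)) [718.5 181.5  31.3]
tin 0.63 (np.int64(200), np.int64(336)) [ 724.3 -507.6  110.6]
box 0.67 [254. 137. 270. 158.]
box 0.64 [273. 110. 291. 131.]
box 0.59 [298.  95. 306. 115.]
top [ 451.  -51. 1407.]
case 0.94 (np.int64(299), np.int64(191)) [ 572.2 -147.2  148.1]
flap_press 0.67 (np.int64(306), np.int64(219)) [ 494.5 -163.9  149. ]
flap_hinge 0.9 (np.int64(298), np.int64(144)) [ 704.3 -148.7  145.6]
cup_mid 0.8 (np.int64(198), np.int64(221)) [499.  146.4  58.7]
cup_mid 0.7 (np.int64(114), np.int64(223)) [498.8 395.8  60. ]
mat 0.65 (np.int64(157), np.int64(219)) [506.6 262.   84.2]
mat 0.56 (np.int64(307), np.int64(220)) [ 491.9 -167.   143.6]
mat 0.29 (np.int64(180), np.int64(152)) [695.  186.8 121.1]
jar 0.89 (np.int64(178), np.int64(154)) [690.1 193.3 117.6]
jar 0.25 (np.int64(307), np.int64(220)) [ 491.9 -167.   143.6]
tin 0.81 (np.int64(407), np.int64(152)) [ 679.9 -460.5  111. ]
box 0.82 [143. 212. 168. 233.]
box 0.82 [101. 214. 125. 227.]
box 0.52 [190. 212. 207. 232.]
```

View pics/a.png

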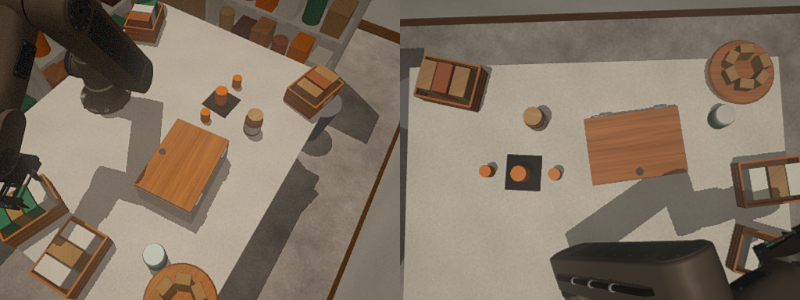

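The top view shows the flap with its dark mark near (306,219), the large orange beaker on the black mat near (155,222), and two smaller orange look-alikes at either side. Next I fit these precisely.

```bash
cat > b.py <<'E'
from h import *
for n in("top","scene"):
    c=imaging.read_camera(n);P=cloud(c);h=cv2.cvtColor(c["color"],cv2.COLOR_RGB2HSV)
    Z=P[...,2]
    m=(Z>132)&(Z<160)&(P[...,0]>400)&(P[...,0]<760)&(P[...,1]>-400)&(P[...,1]<60)
    k,l,s,_=cv2.connectedComponentsWithStats(m.astype(np.uint8)); i=1+np.argmax(s[1:,4]); m=l==i
    Q=P[m]; zt=np.median(Q[:,2]); A=np.c_[Q[:,:2],np.ones(len(Q))]; f=np.linalg.lstsq(A,Q[:,2],rcond=None)[0]
    r=cv2.minAreaRect(Q[:,:2].astype(np.float32)); print(n,"flap z",zt.round(1),"slope",f.round(4),"std",Q[:,2].std().round(1)); print(r,cv2.boxPoints(r).round(1).tolist())
    print("table z",np.nanmedian(P[(P[...,0]>420)&(P[...,0]<640)&(P[...,1]>40)&(P[...,1]<120)][:,2]))
    # mark
    g=h[...,2].astype(float); x0=np.array([494,-163.])
    mm=m&(np.hypot(P[...,0]-x0[0],P[...,1]-x0[1])<35)
    if mm.any():
        th=np.median(g[mm]); d=mm&(g<0.62*np.median(g[m])); print("mark",d.sum(),P[d].mean(0).round(1),np.argwhere(d).mean(0)[::-1].round(1))
    o=(h[...,0]<16)&(h[...,1]>150)&(P[...,1]>80)&(P[...,1]<450)&(P[...,0]>420)&(P[...,0]<580)
    k,l,s,ce=cv2.connectedComponentsWithStats(o.astype(np.uint8))
    for j in range(1,k):
        if s[j,4]>30:
            q=P[l==j]; zt=np.nanpercentile(q[:,2],75); t=q[q[:,2]>zt-8]
            (cc,rad)=cv2.minEnclosingCircle(t[:,:2].astype(np.float32))
            print("orange",s[j],"ztop",np.round(zt,1),"mean",t.mean(0).round(1),"circ",np.round(cc,1),round(rad,1))
    cv2.imwrite(f"pics/b_{n}.png",cv2.resize(cv2.cvtColor(c["color"],cv2.COLOR_RGB2BGR)[80:280,100:370],(800,592),interpolation=cv2.INTER_CUBIC))
E
python3 b.py
```

```text
top flap z 145.8 slope [-4.600000e-03 -5.000000e-04  1.483821e+02] std 2.6
((591.9822998046875, -152.78829956054688), (247.5491485595703, 340.3648681640625), 6.743388652801514) [[449.1000061035156, 1.7000000476837158], [489.0, -336.29998779296875], [734.9000244140625, -307.29998779296875], [694.9000244140625, 30.799999237060547]]
table z 0.6024533954246181
mark 63 [ 493.7 -164.9  147.2] [306.3 219.3]
orange [102 212  19  14 192] ztop 62.0 mean [512.2 411.2  60.6] circ [512.6 411.8] 22.4
orange [141 212  21  20 329] ztop 86.7 mean [499.3 279.4  85. ] circ [498.4 279.7] 30.4
orange [190 215  15  15 167] ztop 62.4 mean [495.2 148.6  60.6] circ [495.2 148.7] 21.7
scene flap z 145.5 slope [-5.000000e-03 -2.000000e-04  1.483473e+02] std 2.2
((591.7628173828125, -153.1724395751953), (248.9521942138672, 341.27874755859375), 6.6069159507751465) [[448.5, 2.0], [487.70001220703125, -337.0], [735.0, -308.3999938964844], [695.7999877929688, 30.700000762939453]]
table z 0.4576583267130445
mark 43 [ 495.9 -165.9  147. ] [207.5 193.5]
orange [297  96  13  18 126] ztop 60.2 mean [516.2 409.6  59.5] circ [514.9 411.4] 23.4
orange [276 110  15  25 240] ztop 84.2 mean [502.3 275.7  83.5] circ [501.2 278.3] 30.3
orange [257 138  12  19 180] ztop 60.1 mean [497.5 146.9  59.7] circ [496.5 149.2] 23.6
```

View pics/b_top.png

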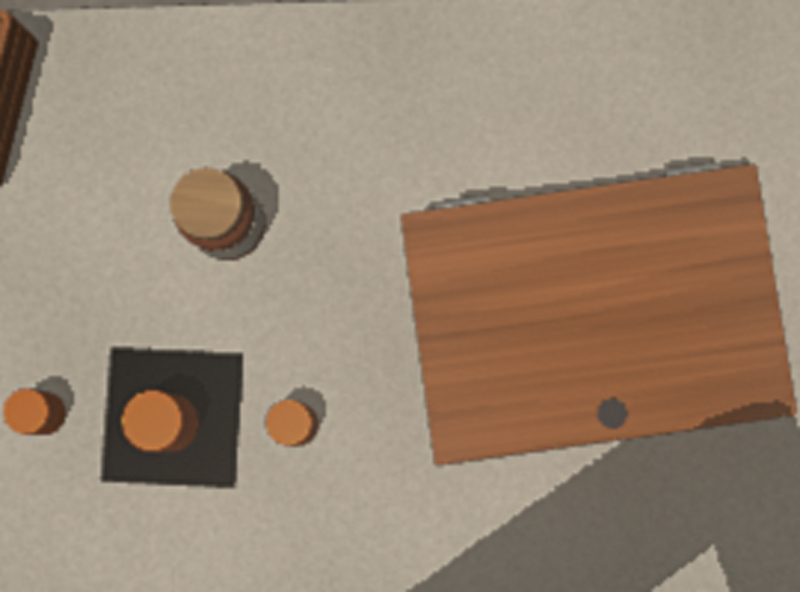

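step_arm([
  {"slide":[0.05,-0.035,0],"roll":0},
  {"slide":[0.1,-0.07,0],"roll":0},
  {"slide":[0.15,-0.105,0],"roll":0},
  {"slide":[0.2,-0.14,0],"roll":0},
  {"slide":[0.25,-0.177,0],"roll":0},
], fingers=0)

```text
t: 1.92
eef_pos: [412.3, -304.8, 214.9]
tcp_rot: [3.141, -0.0, 0.421]
ft_force: [1.6, 0.1, 0.1]
opening: 0.532
grip_force: 0.0
```

step_arm([
  {"slide":[0.05,-0.035,0],"roll":0},
  {"slide":[0.1,-0.07,0],"roll":0},
  {"slide":[0.133,-0.095,0.01],"roll":0.15},
  {"slide":[0.133,-0.095,0.02],"roll":0.306},
  {"slide":[0.133,-0.095,0.03],"roll":0.306},
])

```text
t: 2.55
eef_pos: [494.2, -164.9, 184.3]
tcp_rot: [3.141, -0.0, 0.118]
ft_force: [0.8, -1.1, -0.4]
opening: 0.022
grip_force: 0.0
```

step_arm([
  {"slide":[0,0,0.015],"roll":0},
  {"slide":[0,0,0.028],"roll":0},
  {"slide":[0,0,0.034],"roll":0},
  {"slide":[0,0,0.036],"roll":0},
  {"slide":[0,0,0.036],"roll":0},
])

```text
t: 3.18
eef_pos: [494.1, -165.4, 148.7]
tcp_rot: [3.141, -0.0, 0.116]
ft_force: [0.2, 0.5, -0.9]
opening: 0.006
grip_force: 0.0
```

step_arm([
  {"slide":[0,0,0.001],"roll":0},
  {"slide":[0,0,0.002],"roll":0},
  {"slide":[0,0,0.003],"roll":0},
])

```text
t: 3.55
eef_pos: [494.0, -165.3, 145.7]
tcp_rot: [3.141, -0.0, 0.116]
ft_force: [-1.0, 0.5, 2.6]
opening: 0.005
grip_force: 1.1
```

step_arm([
  {"slide":[0,0,0.001],"roll":0},
  {"slide":[0,0,0.002],"roll":0},
  {"slide":[0,0,0.002],"roll":0},
])

```text
t: 3.92
eef_pos: [494.0, -165.3, 143.6]
tcp_rot: [3.141, -0.0, 0.116]
ft_force: [-0.6, 0.5, 3.2]
opening: 0.003
grip_force: 1.2
```

step_arm([
  {"slide":[0,0,0.001],"roll":0},
  {"slide":[0,0,0.002],"roll":0},
  {"slide":[0,0,0.002],"roll":0},
])

```text
t: 4.3
eef_pos: [494.0, -165.3, 141.7]
tcp_rot: [3.141, -0.0, 0.116]
ft_force: [-1.9, 0.5, 3.4]
opening: 0.003
grip_force: 2.1
```

step_arm([
  {"slide":[0,0,0.001],"roll":0},
  {"slide":[0,0,0.002],"roll":0},
  {"slide":[0,0,0.002],"roll":0},
])

```text
t: 4.68
eef_pos: [494.0, -165.3, 139.6]
tcp_rot: [3.141, -0.0, 0.116]
ft_force: [-2.5, -0.2, 4.5]
opening: 0.004
grip_force: 2.0
```

step_arm([
  {"slide":[0,0,0.0005],"roll":0},
  {"slide":[0,0,0.001],"roll":0},
  {"slide":[0,0,0.001],"roll":0},
])

```text
t: 5.05
eef_pos: [494.0, -165.3, 138.6]
tcp_rot: [3.141, 0.0, 0.116]
ft_force: [-2.3, -0.5, 5.4]
opening: 0.002
grip_force: 2.3
```

step_arm([
  {"slide":[0,0,0.0005],"roll":0},
  {"slide":[0,0,0.001],"roll":0},
  {"slide":[0,0,0.001],"roll":0},
])

```text
t: 5.42
eef_pos: [494.0, -165.3, 137.6]
tcp_rot: [3.141, -0.0, 0.116]
ft_force: [-2.0, -0.4, 4.9]
opening: 0.004
grip_force: 2.3
```

```bash
cat > arc.py <<'E'
# TCP displacement (along u, up) so that the tip's corner touches the upper face at radius r
import numpy as np
def tcp(th,r=215,b=10): # b: tip half width
    n=6
    return np.array([-r*np.cos(th)+n*np.sin(th)+(b if th>0.01 else 0), r*np.sin(th)+n*np.cos(th)])
if __name__=="__main__":
    for th in np.arange(-.03,1.56,.06):
        p=tcp(th); print(round(th,2),(p+np.array([215,0])).round(1),"z",(140+p[1]).round(1))
E
python3 arc.py
```

```text
-0.03 [-0.1 -0.5] z 139.5
0.03 [10.3 12.4] z 152.4
0.09 [11.4 25.3] z 165.3
0.15 [13.3 38.1] z 178.1
0.21 [16.  50.7] z 190.7
0.27 [19.4 63.1] z 203.1
0.33 [23.5 75.3] z 215.3
0.39 [28.4 87.3] z 227.3
0.45 [34.  98.9] z 238.9
0.51 [ 40.3 110.2] z 250.2
0.57 [ 47.2 121.1] z 261.1
0.63 [ 54.8 131.5] z 271.5
0.69 [ 63.  141.5] z 281.5
0.75 [ 71.8 150.9] z 290.9
0.81 [ 81.1 159.9] z 299.9
0.87 [ 90.9 168.2] z 308.2
0.93 [101.3 175.9] z 315.9
0.99 [112. 183.] z 323.0
1.05 [123.2 189.5] z 329.5
1.11 [134.8 195.2] z 335.2
1.17 [146.6 200.3] z 340.3
1.23 [158.8 204.6] z 344.6
1.29 [171.2 208.2] z 348.2
1.35 [183.8 211.1] z 351.1
1.41 [196.5 213.2] z 353.2
1.47 [209.3 214.5] z 354.5
1.53 [222.2 215.1] z 355.1
```

step_arm([
  {"slide":[0,0,0.001],"roll":0},
  {"slide":[0,0,0.001],"roll":0},
])

```text
t: 5.68
eef_pos: [494.0, -165.3, 137.3]
tcp_rot: [3.141, -0.0, 0.116]
ft_force: [-4.7, 1.4, 12.4]
opening: 0.005
grip_force: 6.7
```

step_arm([
  {"slide":[0,0,0.001],"roll":0},
  {"slide":[0,0,0.001],"roll":0},
])

```text
t: 5.92
eef_pos: [494.0, -165.3, 137.2]
tcp_rot: [3.141, -0.001, 0.116]
ft_force: [-7.1, 2.1, 23.9]
opening: 0.003
grip_force: 12.2
```

step_arm([
  {"slide":[0,0,-0.006],"roll":0},
  {"slide":[0.002,0,-0.013],"roll":0},
  {"slide":[0.005,0,-0.021],"roll":0},
  {"slide":[0.008,0,-0.029],"roll":0},
  {"slide":[0.011,0,-0.037],"roll":0},
])

```text
t: 6.55
eef_pos: [505.2, -164.0, 173.2]
tcp_rot: [3.141, -0.0, 0.116]
ft_force: [-1.8, 0.8, 1.7]
opening: 0.006
grip_force: 0.9
```

step_arm([
  {"slide":[0.003,0,-0.0095],"roll":0},
  {"slide":[0.0055,0,-0.018],"roll":0},
  {"slide":[0.008,0,-0.0265],"roll":0},
  {"slide":[0.0105,0,-0.035],"roll":0},
  {"slide":[0.0135,0,-0.043],"roll":0},
])

```text
t: 7.18
eef_pos: [518.5, -162.4, 216.2]
tcp_rot: [3.141, -0.0, 0.116]
ft_force: [-1.0, -0.7, 1.9]
opening: 0.006
grip_force: 0.7
```

step_arm([
  {"slide":[0.003,0,-0.008],"roll":0},
  {"slide":[0.0065,0,-0.016],"roll":0},
  {"slide":[0.0105,0,-0.0235],"roll":0},
  {"slide":[0.015,0,-0.031],"roll":0},
  {"slide":[0.019,0,-0.0385],"roll":0},
])

```text
t: 7.8
eef_pos: [537.6, -160.2, 254.6]
tcp_rot: [3.142, -0.0, 0.116]
ft_force: [0.6, 0.2, 1.2]
opening: 0.007
grip_force: 0.5
```

step_arm([
  {"slide":[0.005,0,-0.007],"roll":0},
  {"slide":[0.01,0,-0.014],"roll":0},
  {"slide":[0.0155,0,-0.021],"roll":0},
  {"slide":[0.021,0,-0.0275],"roll":0},
  {"slide":[0.027,0,-0.0335],"roll":0},
])

```text
t: 8.43
eef_pos: [564.4, -157.1, 288.0]
tcp_rot: [3.142, -0.0, 0.116]
ft_force: [-0.0, 0.5, 1.2]
opening: 0.003
grip_force: 0.4
```

step_arm([
  {"slide":[0.006,0,-0.006],"roll":0},
  {"slide":[0.0125,0,-0.012],"roll":0},
  {"slide":[0.019,0,-0.0175],"roll":0},
  {"slide":[0.0255,0,-0.023],"roll":0},
  {"slide":[0.0325,0,-0.028],"roll":0},
])

```text
t: 9.05
eef_pos: [596.8, -153.3, 315.9]
tcp_rot: [3.142, -0.0, 0.116]
ft_force: [0.4, 0.2, 0.7]
opening: 0.005
grip_force: 0.3
```

```bash
cat > c.py <<'E'
from h import *
c=imaging.read_camera("scene");P=cloud(c);save(c,"c.png");print(state()["joints"].round(2))
h=np.array([707.8,-140,138.7]);u=np.array([.993,.117,0]);v=np.array([-.117,.993,0])
D=P-h; s=D@u; y=D@v; z=D[...,2]
m=(abs(y)>60)&(abs(y)<165)&(z>20)&(z<250)&(s>-245)&(s<40)
print(m.sum(),"theta~",np.median(np.arctan2(z[m],-s[m])))
E
python3 c.py
```

```text
[-0.36  0.4   1.44  0.    1.3   1.1 ]
3989 theta~ 0.9733806464008035
```

View pics/c.png

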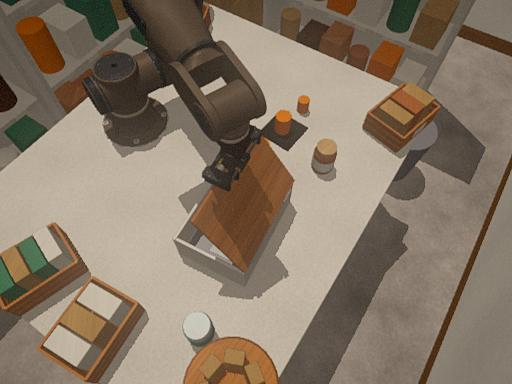

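step_arm([
  {"slide":[0.008,0,-0.0055],"roll":0},
  {"slide":[0.016,0,-0.01],"roll":0},
  {"slide":[0.026,0,-0.0155],"roll":0},
  {"slide":[0.0355,0,-0.02],"roll":0},
  {"slide":[0.0455,0,-0.024],"roll":0},
])

```text
t: 9.72
eef_pos: [642.2, -148.0, 339.9]
tcp_rot: [3.141, -0.0, 0.116]
ft_force: [-0.2, -0.3, 0.8]
opening: 0.004
grip_force: 0.2
```

step_arm([
  {"slide":[0.009,0,-0.0035],"roll":0},
  {"slide":[0.018,0,-0.006],"roll":0},
  {"slide":[0.027,0,-0.0085],"roll":0},
  {"slide":[0.0365,0,-0.0105],"roll":0},
  {"slide":[0.0455,0,-0.012],"roll":0},
])

```text
t: 10.35
eef_pos: [687.3, -142.8, 351.7]
tcp_rot: [3.142, -0.0, 0.116]
ft_force: [0.9, -0.1, 0.5]
opening: 0.005
grip_force: 0.1
```

step_arm([
  {"slide":[0.008,0,-0.001],"roll":0},
  {"slide":[0.016,0,-0.002],"roll":0},
  {"slide":[0.024,0,-0.003],"roll":0},
  {"slide":[0.032,0,-0.003],"roll":0},
  {"slide":[0.045,0,-0.003],"roll":0},
])

```text
t: 10.98
eef_pos: [731.8, -137.7, 354.8]
tcp_rot: [3.141, -0.0, 0.116]
ft_force: [-0.2, -0.1, -0.2]
opening: 0.004
grip_force: 0.0
```

```bash
python3 c.py
```

```text
[-0.27  0.6   0.99  0.    1.54  1.18]
1075 theta~ 1.5309308764966845
```

step_arm([
  {"slide":[0,0,-0.04],"roll":0},
  {"slide":[0,0,-0.075],"roll":0},
  {"slide":[-0.025,0,-0.085],"roll":0},
  {"slide":[-0.07,-0.01,-0.085],"roll":0},
  {"slide":[-0.12,-0.03,-0.085],"roll":0},
])

```text
t: 11.65
eef_pos: [607.4, -121.9, 439.0]
tcp_rot: [3.142, 0.001, 0.115]
ft_force: [0.3, 0.1, 0.5]
opening: 0.001
grip_force: 0.0
```

step_arm([
  {"slide":[-0.03,-0.04,0],"roll":0},
  {"slide":[-0.055,-0.09,0],"roll":0},
  {"slide":[-0.062,-0.145,0.02],"roll":0},
  {"slide":[-0.062,-0.195,0.05],"roll":0},
  {"slide":[-0.062,-0.245,0.085],"roll":0},
], fingers=1)

```text
t: 12.28
eef_pos: [518.3, 116.0, 354.4]
tcp_rot: [3.141, -0.002, 0.116]
ft_force: [1.5, 0.5, -0.1]
opening: 0.471
grip_force: 0.0
```

step_arm([
  {"slide":[0,-0.05,0.03],"roll":0},
  {"slide":[0,-0.1,0.06],"roll":0},
  {"slide":[0,-0.15,0.095],"roll":0},
  {"slide":[0,-0.166,0.135],"roll":0},
  {"slide":[0,-0.166,0.165],"roll":0},
])

```text
t: 12.9
eef_pos: [498.9, 280.6, 188.0]
tcp_rot: [3.141, 0.001, 0.118]
ft_force: [1.0, -0.1, 0.7]
opening: 0.975
grip_force: 0.0
```

```bash
cat > d.py <<'E'
from h import *
from cell import mark_of
print(state()["eef_pos"].round(1))
h=np.array([707.8,-140,138.7]);u=np.array([.993,.117,0]);v=np.array([-.117,.993,0])
ims=[]
for n in("top","scene"):
    c=imaging.read_camera(n);P=cloud(c);ims.append(c["color"])
    D=P-h; s=D@u; y=D@v; z=D[...,2]
    m=(abs(y)<165)&(z>30)&(z<250)&(s>-245)&(s<40); print(n,m.sum(),"theta",np.median(np.arctan2(z[m],-s[m])))
    for t,pl in(("peg_tip",102.7),("peg",10),("green_cup_mid",None),("case",None),("cup_mid",None)):
        for r in mark_of(n,t)[:3]:
            u_,v_=np.array(r["uv"]).round().astype(int)
            p=unproj(c,r["uv"],plane=pl) if pl else P[v_,u_]
            e=p-h; print(t,round(r["confidence"],2),(u_,v_),"surf",P[v_,u_].round(1),p.round(1),"case uvz",np.round([e@u+120,e@v],1))
    hs=cv2.cvtColor(c["color"],cv2.COLOR_RGB2HSV); box=(abs(y)<158)&(s>-235)&(s<-5)&(z<-5)
    for nm,lo,hi in(("blue",95,130),("green",40,90)):
        k=box&(hs[...,0]>=lo)&(hs[...,0]<=hi)&(hs[...,1]>70)
        if k.sum()>5:
            q=np.c_[s[k]+120,y[k],P[...,2][k]]; top=q[q[:,2]>np.nanpercentile(q[:,2],80)]
            print(nm,k.sum(),"mean",np.nanmean(q,0).round(1),"top",np.nanmean(top,0).round(1),"range",np.nanmin(q,0).round(),np.nanmax(q,0).round())
cv2.imwrite("pics/d.png",cv2.cvtColor(np.hstack([cv2.resize(ims[0][110:270,200:400],(400,320)),cv2.resize(ims[1][120:320,120:370],(400,320))]),cv2.COLOR_RGB2BGR))
E
python3 d.py
```

```text
[498.9 280.6 188. ]
top 2167 theta 1.4698237210531067
peg_tip 0.53 (np.int64(324), np.int64(184)) surf [ 594.7 -222.3  105.1] [ 594.4 -222.4  102.7] case uvz [ -2.3 -68.5]
peg 0.54 (np.int64(321), np.int64(178)) surf [ 613.8 -216.1   91.5] [ 622.7 -225.4   10. ] case uvz [ 25.5 -74.8]
green_cup_mid 0.92 (np.int64(272), np.int64(189)) surf [583.8 -73.6 106.2] [583.8 -73.6 106.2] case uvz [ 4.7 80.4]
case 0.77 (np.int64(298), np.int64(191)) surf [ 585.3 -154.5   12.8] [ 585.3 -154.5   12.8] case uvz [-3.3 -0.1]
cup_mid 0.59 (np.int64(199), np.int64(222)) surf [495.9 142.9  62.4] [495.9 142.9  62.4] case uvz [-57.3 305.7]
cup_mid 0.4 (np.int64(154), np.int64(224)) surf [485.3 216.1 308.7] [485.3 216.1 308.7] case uvz [-59.3 379.7]
blue 131 mean [ 11.4 -66.5  86. ] top [  3.6 -69.3 103.4] range [-11. -82.  33.] [ 40. -54. 109.]
green 361 mean [ -1.2  71.1 106.8] top [ 11.6  71.5 113.9] range [-32.  41.  77.] [ 34.  99. 119.]
scene 2862 theta 1.5310228503582088
peg_tip 0.6 (np.int64(222), np.int64(229)) surf [ 587.8 -222.2   99.3] [ 589.  -224.5  102.7] case uvz [ -7.8 -70. ]
peg_tip 0.57
[... 526 characters left out ...]
.9   12.1] [ 594.1 -161.9   12.1] case uvz [ 4.6 -8.4]
case 0.33 (np.int64(200), np.int64(335)) surf [ 722.7 -505.5  110.3] [ 722.7 -505.5  110.3] case uvz [  92.  -364.7]
cup_mid 0.82 (np.int64(283), np.int64(123)) surf [515.6 256.1  72.6] [515.6 256.1  72.6] case uvz [-24.5 415.8]
cup_mid 0.79 (np.int64(263), np.int64(145)) surf [505.5 136.8  63.8] [505.5 136.8  63.8] case uvz [-48.5 298.6]
cup_mid 0.6 (np.int64(303), np.int64(101)) surf [519.4 398.1  63.7] [519.4 398.1  63.7] case uvz [ -4.1 556.3]
blue 161 mean [ 17.5 -75.9  75.6] top [  2.5 -73.3 102.2] range [ -9. -85.  23.] [ 40. -61. 109.]
green 329 mean [ 2.7 62.2 99.6] top [ 12.6  68.6 112.9] range [-31.  40.  10.] [ 28. 145. 117.]
```

View pics/d.png

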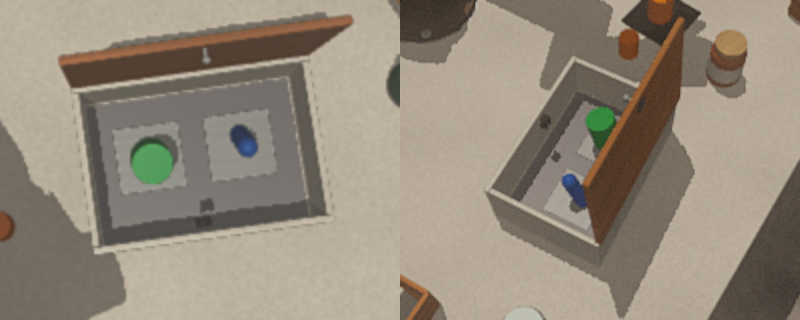

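The flap stands open; the empty peg is the right one (case y ≈ -70) and the green beaker hangs on the left one. I'll fit the peg precisely and go down on the beaker.

```bash
cat > e.py <<'E'
from h import *
from scipy.optimize import least_squares
h=np.array([707.8,-140,138.7]);u=np.array([.993,.117,0]);v=np.array([-.117,.993,0])
a=np.array([-np.sin(.384),0,np.cos(.384)])
for n in("top","scene"):
    c=imaging.read_camera(n);P=cloud(c);D=P-h;s=D@u+120;y=D@v;z=P[...,2]
    hs=cv2.cvtColor(c["color"],cv2.COLOR_RGB2HSV); box=(abs(y)<158)&(s>-100)&(s<110)&(z<130)
    k=box&(abs(hs[...,0].astype(int)-112)<18)&(hs[...,1]>90)&(y<0)
    q=np.c_[s[k],y[k],z[k]]
    def f(p):
        w=q-np.array([p[0],p[1],102.7+p[2]]); t=np.minimum(w@a,-15)
        return np.linalg.norm(w-t[:,None]*a,axis=1)-15
    r=least_squares(f,[0,-70,0],loss="soft_l1",f_scale=2); print(n,"tip u,v,dz",r.x.round(1),len(q),np.median(abs(r.fun)).round(1))
    r=least_squares(lambda p:f([*p,0]),[0,-70],loss="soft_l1",f_scale=2); print("  dz=0",r.x.round(1))
    k=box&(hs[...,0]>40)&(hs[...,0]<90)&(hs[...,1]>90)&(y>0)&(z>90); q=np.c_[s[k],y[k],z[k]]
    A=np.c_[q[:,:2],np.ones(len(q))]; print("  green plane",np.linalg.lstsq(A,q[:,2],rcond=None)[0].round(3),"mid",((q.min(0)+q.max(0))/2).round(1),q.min(0).round(),q.max(0).round())
    k=(abs(z-124)<6)&(abs(s)<130)&(abs(y)<180); q=np.c_[s[k],y[k]].astype(np.float32)
    print("  rim",cv2.minAreaRect(q))
E
python3 e.py
```

```text
top tip u,v,dz [ -2.9 -68.7   0.3] 121 0.7
  dz=0 [ -2.9 -68.6]
  green plane [2.25000e-01 3.00000e-03 1.08301e+02] mid [ -3.8  71.3 108.2] [-32.  43.  98.] [ 24.  99. 118.]
  rim ((-1.194732666015625, 0.7654571533203125), (340.56707763671875, 238.006103515625), 89.96996307373047)
scene tip u,v,dz [ -3.4 -69.3   0.1] 154 0.8
  dz=0 [ -3.4 -69.3]
  green plane [7.7000e-02 1.1400e-01 9.9137e+01] mid [ -0.7  69.1 104.4] [-30.  40.  90.] [ 29.  98. 119.]
  rim ((-2.4142227172851562, 0.360443115234375), (240.05715942382812, 341.8487854003906), 0.44935810565948486)
```

step_arm([
  {"slide":[0,0,0.05],"roll":0},
  {"slide":[0.001,0.001,0.1],"roll":0},
  {"slide":[0.001,0.001,0.13],"roll":0},
  {"slide":[0.001,0.001,0.142],"roll":0},
  {"slide":[0.001,0.001,0.142],"roll":0},
])

```text
t: 14.22
eef_pos: [500.8, 278.5, 47.6]
tcp_rot: [3.141, 0.0, 0.116]
ft_force: [0.7, -0.6, -0.3]
opening: 1.001
grip_force: 0.0
```

step_arm([
  {"slide":[0,0,0],"roll":0},
  {"slide":[0,0,0],"roll":0},
  {"slide":[0,0,0],"roll":0},
  {"slide":[0,0,0],"roll":0},
  {"slide":[0,0,0],"roll":0},
], fingers=0.5)

```text
t: 14.85
eef_pos: [500.9, 278.6, 48.0]
tcp_rot: [-3.141, -0.001, 0.116]
ft_force: [-0.5, 0.2, 5.0]
opening: 0.63
grip_force: 30.0
```

step_arm([
  {"slide":[0,0,-0.025],"roll":0},
  {"slide":[0,0,-0.06],"roll":0},
  {"slide":[0,0,-0.1],"roll":0},
  {"slide":[0,0,-0.14],"roll":0},
  {"slide":[0,0,-0.165],"roll":0},
])

```text
t: 15.48
eef_pos: [500.9, 278.5, 214.4]
tcp_rot: [-3.141, -0.001, 0.116]
ft_force: [-0.2, -0.7, -0.8]
opening: 0.635
grip_force: 30.0
```

step_arm([
  {"slide":[0.003,0.03,0],"roll":0},
  {"slide":[0.006,0.075,0],"roll":0},
  {"slide":[0.01,0.125,0],"roll":0},
  {"slide":[0.015,0.175,0],"roll":0},
  {"slide":[0.02,0.225,0],"roll":0},
])

```text
t: 16.1
eef_pos: [546.6, 55.7, 212.5]
tcp_rot: [3.141, 0.0, 0.116]
ft_force: [-0.1, 0.7, 0.2]
opening: 0.638
grip_force: 30.0
```

step_arm([
  {"slide":[0.005,0.05,0],"roll":0},
  {"slide":[0.01,0.1,0],"roll":0},
  {"slide":[0.015,0.15,0],"roll":0},
  {"slide":[0.021,0.2,0],"roll":0},
  {"slide":[0.021,0.24,0],"roll":0},
])

```text
t: 16.73
eef_pos: [595.3, -180.6, 212.2]
tcp_rot: [-3.141, 0.001, 0.115]
ft_force: [0.9, 0.7, -0.3]
opening: 0.633
grip_force: 30.0
```

step_arm([
  {"slide":[0,0.03,0],"roll":0},
  {"slide":[0,0.044,0],"roll":0},
  {"slide":[0,0.044,0],"roll":0},
])

```text
t: 17.1
eef_pos: [600.1, -222.5, 212.3]
tcp_rot: [-3.141, 0.001, 0.115]
ft_force: [-0.7, 0.6, -0.9]
opening: 0.639
grip_force: 30.0
```

```bash
cat > f.py <<'E'
from h import *
st=state();print(st["eef_pos"].round(1),st["tcp_rot"].round(3),st["opening"],st["grip_force"])
ims=[]
h=np.array([707.8,-140,138.7]);u=np.array([.993,.117,0]);v=np.array([-.117,.993,0])
for n in("top","scene"):
    c=imaging.read_camera(n);P=cloud(c);ims.append(c["color"]);D=P-h;s=D@u+120;y=D@v;z=P[...,2]
    hs=cv2.cvtColor(c["color"],cv2.COLOR_RGB2HSV)
    k=(hs[...,0]<14)&(hs[...,1]>170)&(abs(s)<80)&(abs(y+69)<60)&(z>30)
    if k.sum()>10: q=np.c_[s,y,z].reshape(384,512,3)[k] if 0 else np.stack([s,y,z],-1)[k]; print(n,k.sum(),"orange range",q.min(0).round(),q.max(0).round(),"mean",q.mean(0).round(1))
cv2.imwrite("pics/"+__import__("sys").argv[1],cv2.cvtColor(np.hstack([cv2.resize(ims[0][110:270,200:400],(400,320)),cv2.resize(ims[1][120:320,120:370],(400,320))]),cv2.COLOR_RGB2BGR))
E
python3 f.py f.png
```

```text
[ 600.1 -222.5  212.3] [-3.141e+00  1.000e-03  1.150e-01] 0.6391434451066632 29.99969646334648
scene 213 orange range [ -23. -104.  169.] [ 34. -45. 334.] mean [ 19.8 -78.  222.9]
```

View pics/f.png

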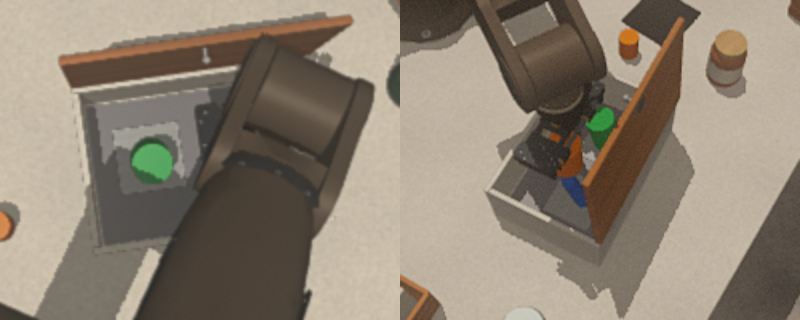

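step_arm([
  {"slide":[0,0,0.025],"roll":0},
  {"slide":[0,0,0.05],"roll":0},
  {"slide":[0,0,0.07],"roll":0},
  {"slide":[0.001,0,0.083],"roll":0},
  {"slide":[0.002,0,0.092],"roll":0},
])

```text
t: 17.82
eef_pos: [602.5, -221.5, 120.4]
tcp_rot: [3.141, -0.0, 0.117]
ft_force: [-0.1, -0.6, -0.4]
opening: 0.633
grip_force: 30.0
```

step_arm([
  {"slide":[0.001,0,0.005],"roll":0},
  {"slide":[0.002,0,0.01],"roll":0},
  {"slide":[0.0035,0,0.015],"roll":0},
  {"slide":[0.005,0,0.02],"roll":0},
  {"slide":[0.006,0,0.024],"roll":0},
])

```text
t: 18.45
eef_pos: [608.3, -221.5, 96.4]
tcp_rot: [3.142, -0.0, 0.116]
ft_force: [-0.2, 0.2, -1.0]
opening: 0.635
grip_force: 30.0
```

step_arm([
  {"slide":[-0.001,0,0.003],"roll":0},
  {"slide":[-0.002,0,0.006],"roll":0},
  {"slide":[-0.003,0,0.009],"roll":0},
  {"slide":[-0.004,0,0.011],"roll":0},
])

```text
t: 18.95
eef_pos: [605.2, -222.1, 86.3]
tcp_rot: [3.14, -0.003, 0.116]
ft_force: [4.7, 0.4, 4.7]
opening: 0.635
grip_force: 30.0
```

step_arm([
  {"slide":[-0.001,0,0.002],"roll":0},
  {"slide":[-0.002,0,0.004],"roll":0},
  {"slide":[-0.003,0,0.006],"roll":0},
])

```text
t: 19.32
eef_pos: [601.9, -222.5, 80.2]
tcp_rot: [3.141, -0.002, 0.116]
ft_force: [5.0, 1.0, 4.9]
opening: 0.63
grip_force: 30.0
```

step_arm([
  {"slide":[-0.001,0,0.002],"roll":0},
  {"slide":[-0.002,0,0.004],"roll":0},
  {"slide":[-0.002,0,0.005],"roll":0},
])

```text
t: 19.7
eef_pos: [599.2, -222.4, 74.4]
tcp_rot: [-3.141, 0.0, 0.116]
ft_force: [4.0, 0.1, 5.0]
opening: 0.633
grip_force: 30.0
```

step_arm([
  {"slide":[0,0,0.001],"roll":0},
  {"slide":[-0.0005,0,0.002],"roll":0},
])

```text
t: 19.95
eef_pos: [598.8, -222.5, 72.5]
tcp_rot: [3.142, 0.0, 0.116]
ft_force: [3.7, 0.4, 5.3]
opening: 0.637
grip_force: 30.0
```

step_arm([
  {"slide":[0,0,0.001],"roll":0},
  {"slide":[0,0,0.001],"roll":0},
])

```text
t: 20.2
eef_pos: [598.8, -222.6, 72.2]
tcp_rot: [3.141, -0.0, 0.116]
ft_force: [2.4, 1.5, 9.1]
opening: 0.635
grip_force: 30.0
```

step_arm([
  {"slide":[0,0,0.001],"roll":0},
  {"slide":[0,0,0.001],"roll":0},
])

```text
t: 20.45
eef_pos: [598.9, -222.6, 72.0]
tcp_rot: [3.141, -0.001, 0.116]
ft_force: [-0.8, 3.3, 17.5]
opening: 0.632
grip_force: 30.0
```

```bash
python3 f.py g.png
```

```text
[ 598.9 -222.6   72. ] [ 3.141e+00 -1.000e-03  1.160e-01] 0.6324500333160926 30.0253296084702
scene 169 orange range [ -25. -103.   34.] [ 40. -48. 184.] mean [ 20.3 -81.6  85. ]
```

View pics/g.png

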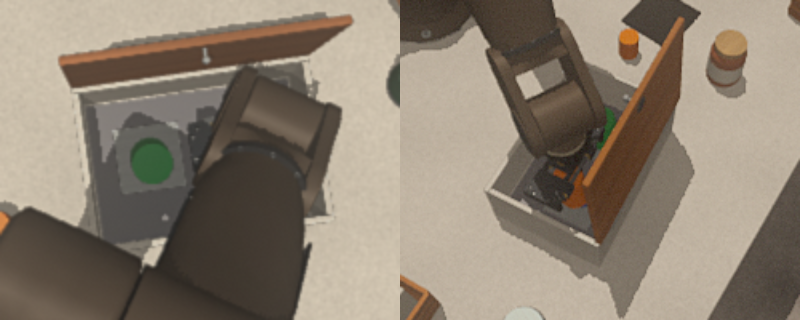

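The beaker has bottomed on the tip: resistance rises at the predicted TCP height of 72 mm. I'll relax the push, open, and rise.

step_arm([
  {"slide":[0,0,-0.001],"roll":0},
  {"slide":[0,0,-0.0015],"roll":0},
])

```text
t: 20.8
eef_pos: [598.8, -222.5, 72.3]
tcp_rot: [3.141, -0.0, 0.116]
ft_force: [4.3, 0.6, 3.0]
opening: 0.635
grip_force: 30.0
```

step_arm([
  {"slide":[0,0,0],"roll":0},
  {"slide":[0,0,0],"roll":0},
  {"slide":[0,0,0],"roll":0},
  {"slide":[0,0,0],"roll":0},
  {"slide":[0,0,0],"roll":0},
], fingers=0.95)

```text
t: 21.42
eef_pos: [598.7, -222.5, 72.0]
tcp_rot: [-3.142, 0.0, 0.116]
ft_force: [0.1, -1.1, 0.3]
opening: 0.948
grip_force: 0.0
```

step_arm([
  {"slide":[0,0,-0.02],"roll":0},
  {"slide":[0,0,-0.05],"roll":0},
  {"slide":[0,0,-0.09],"roll":0},
  {"slide":[-0.02,0,-0.13],"roll":0},
  {"slide":[-0.06,0,-0.17],"roll":0},
])

```text
t: 22.05
eef_pos: [539.0, -229.3, 243.1]
tcp_rot: [3.141, -0.0, 0.117]
ft_force: [0.5, -0.7, -0.4]
opening: 0.947
grip_force: 0.0
```

step_arm([
  {"slide":[-0.03,0.04,0],"roll":0},
  {"slide":[-0.06,0.08,0],"roll":0},
  {"slide":[-0.07,0.13,0],"roll":0},
  {"slide":[-0.07,0.18,0],"roll":0},
  {"slide":[-0.07,0.23,0],"roll":0},
])

```text
t: 22.68
eef_pos: [496.0, -467.7, 242.4]
tcp_rot: [3.141, -0.0, 0.115]
ft_force: [0.5, -0.1, 0.1]
opening: 0.953
grip_force: 0.0
```

```bash
sed -i 's/(hs\[...,1\]>90)&(y>0)&(z>90)/(hs[...,1]>90)\&(y>0)\&(z>90)/; s/print("  rim".*/print("  rim")\n    k=box\&(hs[...,0]<14)\&(hs[...,1]>150)\&(y<0)\&(z>40); q=np.c_[s[k],y[k],z[k]]; t=q[q[:,2]>92]; print("  orange",len(q),"plane",np.linalg.lstsq(np.c_[t[:,:2],np.ones(len(t))],t[:,2],rcond=None)[0].round(3),q.min(0).round(),q.max(0).round())/' e.py
sed -i 's/k=box&(abs(hs/if 0: k=box\&(abs(hs/; s/^    q=np.c_\[s\[k\],y\[k\],z\[k\]\]$/    pass/; s/^    r=least.*//' e.py; python3 e.py; python3 f.py i.png
```

```text
green plane [ 2.24000e-01 -1.00000e-02  1.09517e+02] mid [ -3.5  71.2 108.1] [-31.  43.  97.] [ 24.  99. 119.]
  rim
  orange 308 plane [1.92000e-01 2.40000e-02 1.10675e+02] [-28. -98.  97.] [ 28. -39. 118.]
  green plane [7.1000e-02 1.0900e-01 9.9569e+01] mid [ -0.6  69.3 103.6] [-29.  38.  91.] [ 28. 101. 117.]
  rim
  orange 197 plane [-1.60000e-02  1.55000e-01  1.14542e+02] [ -27. -100.   41.] [ 41. -41. 117.]
[ 495.6 -470.   241.1] [3.141 0.    0.113] 0.9484404761820405 0.0
top 28 orange range [-27. -96. 101.] [ 27. -44. 116.] mean [ -1.2 -83.5 108.3]
scene 179 orange range [ -27. -100.   34.] [ 40. -43. 111.] mean [ 18.  -86.   77.7]
```

View pics/i.png

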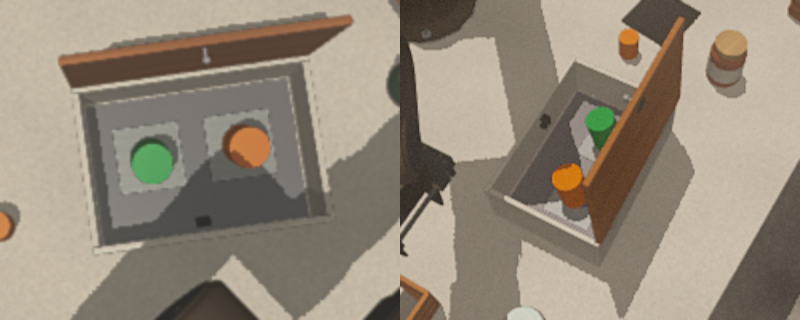

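The picture shows the orange beaker on the right-hand peg, tilted and as high as the green one. The flap stands open and everything else is untouched.

```bash
python3 -c "
from cell import env; print(env.job_done())"
```

```text
the job is handed in; nothing more can be done
None
```

The job is handed in: I pressed the flap to its stop, kept it under the fingers as it rose to fully open, then seated the orange beaker on the empty peg (1–3 mm from the green one's position) and let go, at about 23 s on the robot clock; the judgement was not shown.

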